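Roll the cement roller back up into its bearings

ROBOT

A 6-joint arm with a two-finger parallel gripper is mounted at the origin on the work surface. World frame = base frame: x ahead of the robot, y to its left, z up, the work surface at z = 0. Lengths are in m, angles in rad, forces in N, time in s.
With the tool pointing down it reaches from about 0.35 to 0.975 m from the base axis. Payload 4.9 kg.
Tool frame: the origin (TCP) lies midway between the tips of the shut fingers; the grasp point (between the pads) lies 19 mm behind it (env.pinch_z is the z of the grasp point in the tool frame, in m); z points along the fingers, x is the direction in which the jaws open and shut, and the axes are right-handed (so a half turn about z gives the same grasp; the last joint's range is limited). The gripper opens to 85 mm and grips with 20 to 120 N. Pads are 22 mm wide; open, the fingers measure 114 mm over their backs; the gripper's body (76 mm by 85 mm) begins 54 mm behind the grasp point. The pads swing forward as they close: fully open they stand 13 mm farther back than shut.
Start: joints at [-1.317, 0.053, 1.613, -0, 1.476, -0.119], TCP at [0.228, -0.582, 0.201] pointing down, gripper open.
Joint ranges: [-3.01, 3.01], [-1.01, 2.22], [0.06, 2.58], [-1.02, 4.17], [0.09, 2.62], [-3.14, 3.14]. Speed limits (rad/s): [2.57, 2.57, 3.14, 3.14, 3.14, 3.14].

INTERFACE

Orientations are given as a unit quaternion [w, x, y, z].
In Python, from bench import readout, vision, env gives the robot as it stands.
- The arm moves only by the tool carry_out, never from a script. Its argument "rows" is a list that holds one entry, the list of rows, each a list of 5 numbers: the opening in per cent of the stroke, from 0 (shut) to 100 (fully open), then the shift along the tool's x, y, z in m, then the turn about the tool's z in degrees. In form: [[[grip, dx, dy, dz, roll], ...]]. A call has 1 to 8 rows; each row shifts and turns the pose as measured when the row begins, along the tool's axes as they then stand; what a row does not reach is not made up. A row lasts 1/10 s, in which the tool goes at most 50 mm and 8.59 degrees, less where a joint would pass 70% of its speed; a pose out of reach is approached as far as the arm can. A call is refused whole if a number of a shift passes 0.05 or a number of a turn 8.59, either way. A call with a gripper value outside its range is refused whole. The fingers move at their own pace and stop on an object; "grip_force" is the grip in N (left out, the last holds). Time passes only in rows, so rows that do not move let the fingers close. It gives the time, the measured TCP pose, the force and the opening at its end, in the units of the state.
- readout.read_state(): the state, without advancing time (a new reading comes with each control period).
- vision.grab_frame(name): name is "scene" or "top" or "wrist"; returns the picture (400x640x3 uint8, red, green, blue); there is no depth.
- vision.get_calibration(name): a dict with "fx", "fy", "cx", "cy" (pixels), "pose" (4x4, takes a point from camera to world coordinates). Camera axes: x right, y up, looking along -z (the intrinsics and any distortion apply to the point x, -y, -z); pixel columns grow to the right and rows downward; lengths in m; the calibration is good to about 2 mm. A picture is of the moment at which its call begins: read the wrist's pose just before it. get_calibration takes no time and is no camera call; for the wrist camera it gives the pose at the moment of the call.
- env.close_job(): hands the job in, once; it reports no verdict.
The state is a dict: "time_s": time; "q": joint angles; "joint_vel": joint speeds; "joint_torque": joint torques, N m; "position": TCP position; "tcp_rot": TCP orientation; "wrist_force": force on the tool from outside, world axes, zero at the start; "moment": the same for the moment, N m; "finger_gap": finger opening in m.
Only numpy, scipy, OpenCV 4.12 (cv2) and the standard library are available. Lean on these libraries where they do the work, as an engineer would, in place of code of your own. Each camera call takes 0.05 s, during which the arm holds its last target. There are 200 camera calls.

TASK

The rubber-covered roller of the sole-cementing machine has been cleaned and lies at the low end of the sloping roll-out rails. With your fingertips push it slowly and squarely up the rails, never letting it run back, until both its ends drop into the bearing saddles at the top; then push the wire keeper over with a fingertip until it lies fully down across the roller. Push only: do not grip or lift the roller or the keeper, and leave the jar, the spool, the tin and the hammer where they are.

Things in the scene. Friction and masses are not known exactly. Their poses are not given: they have to be found in the camera images.
- roller: Loose black rubber-covered roller, 96 long, 60 in diameter (mm), polished steel journals at its ends (30 diameter, 130 over all), 0.6 to 1 kg. Origin: its axis at mid-length; y along its axis. Journals ride on the rails, the rubber between them with 2 mm play a side. Two spread fingertips keep it square; one fingertip over 5 mm off-centre skews it and it binds. Left alone it runs back down.
- rails: Two fixed steel rails, 139 mm long, centre lines 110 mm apart, tops 15 mm below the roller's axis. Origin: the seated roller's centre, 110 mm above the bench. x: up along the rails, climbing 0.175 rad, away from the robot; y: across, to the left; z: square to the rails. In this frame the roller's centre starts at x = -127 mm and rides at z = +4 mm; free space between the rails to 30 mm below its axis.
- saddle (a point): Same point as the rails' origin, but level axes (x away from the robot along the machine, z up). Here the journals lie in half-round brass saddles whose far sides are the stops. The rails end 11 mm before it; once pushed to about 8 mm before this point the roller tips over that edge, drops 3 mm and stays in the saddles.
- machine: Green machine, fixed; origin on the bench under the seated roller's centre, x away from the robot, y left, z up. Gearbox on the left from y = 75 mm, 120 mm high. Keeper's hinge lugs at y = 62 to 73 mm either side, x = 24 to 46 mm, up to 140 mm high. Between the lugs, behind the saddles, all is below 95 mm.
- keeper_bar (a point): Middle of the crossbar of the wire keeper, on its axis; y along the crossbar. The keeper is a U of 8 mm steel wire, arms 112 mm apart, with a black sleeve 12 mm in diameter and 70 mm long on the crossbar. Crossbar 72 mm from the hinge line, which lies 36 mm beyond and 22 mm above point saddle, along y. It starts standing up, leaning away from the robot.
- keeper (a joint): Angle of the wire keeper, rad. 0: fully down, level, against its stop, its crossbar 36 mm before and 22 mm above the seated roller's axis, 6 mm clear of the rubber; 1.57: upright; 2.1: leaning farthest back, away from the robot. Stiff hinge: stays where it is left; about 1 N at the crossbar moves it.
- jar: Amber glass jar with steel lid, 62 mm in diameter, 85 mm high, standing on the bench beside the machine. Origin at the centre of its underside. Leave alone.
- spool: White plastic thread spool, 60 mm in diameter at its foot, 90 mm high, standing on the bench. Origin at the centre of its underside. Leave alone.
- tin: Plain aluminium tin, 72 mm in diameter, 60 mm high, standing on the bench. Origin at the centre of its underside. Leave alone.
- hammer: Hammer, 240 mm long, lying on the bench to the right of the machine. Leave alone.
Things that resemble listed ones, but are neither listed nor needed, are in the scene too. Of the things like the roller, leave any that is purple; of the rest the larger one is meant.

How it is judged:
By the outcome, as a careful person would: the job done as asked, in the order asked, and still so for the second after the job is handed in, with the robot touching nothing.
It also fails if it takes over 64 s, if anything falls off the work surface, if the arm or the gripper's body presses on something with over 40 N, if the wrist force passes 120 N, or if a joint passes its speed limit or range.

## Working session

There is one attempt and no reset: what is moved stays moved. The work goes in short steps, Python scripts to look and compute and a tool call to move; the robot and the scene stay as the last step left them, time stands still between calls to the robot, and variables do not carry over. Pictures are saved under pics/ and viewed, about 8 in all and at most 12, crops included, and the job is handed in when it is done.

Besides the shell and the picture viewer there is one more tool, called by a JSON object that holds its "op" and its "data". carry_out: Moves the arm, as the interface text tells. Its arguments: {"type":"object","properties":{"rows":{"type":"array","items":{"type":"array","items":{"type":"array","items":{"type":"number"}}}},"grip_force":{"type":"number"}},"required":["rows"]}

```bash
mkdir -p pics; ls
python3 - <<'E'
from bench import readout, vision, env
import cv2, numpy as np
for n in ("scene","top"):
    f=vision.grab_frame(n); cv2.imwrite(f"pics/{n}0.png",f[:,:,::-1])
    c=vision.get_calibration(n); print(n,{k:(np.round(v,4).tolist() if k=='pose' else v) for k,v in c.items()})
print(readout.read_state(), env.pinch_z)
E
```

```text
pics
scene {'fx': 485.96279401794396, 'fy': 485.96279401794396, 'cx': 317.016340313369, 'cy': 191.8119002242362, 'pose': [[0.071, -0.7769, 0.6256, 1.2125], [0.9973, 0.0659, -0.0314, -0.0594], [-0.0168, 0.6262, 0.7795, 0.9519], [0.0, 0.0, 0.0, 1.0]]}
top {'fx': 361.54707281729696, 'fy': 361.54707281729696, 'cx': 320.66351909290387, 'cy': 200.77296628546702, 'pose': [[-0.0262, 0.9888, -0.147, 0.3912], [-0.9996, -0.0252, 0.0088, -0.0248], [0.005, 0.1472, 0.9891, 1.0652], [0.0, 0.0, 0.0, 1.0]]}
{'time_s': 0.1, 'q': array([-1.31699903e+00,  5.32908512e-02,  1.61415372e+00, -1.40921057e-05,
        1.47598655e+00, -1.19014239e-01]), 'joint_vel': array([-0.00124242, -0.00085374, -0.00253037, -0.00070289,  0.00142273,
       -0.00054179]), 'joint_torque': array([ 3.97815602e-04, -3.94908679e+01, -3.71360779e+01, -1.34661018e-04,
        3.94651172e-03,  2.19074968e-05]), 'position': array([ 0.2274798 , -0.58147293,  0.19998777]), 'tcp_rot': array([-5.99467497e-04,  8.25904163e-01, -5.63809780e-01, -6.96906167e-04]), 'wrist_force': array([-0.44345284,  0.84245114,  0.14893406]), 'moment': array([-0.04158698, -0.01815823,  0.03916056]), 'finger_gap': 0.08506709325182758} -0.0187
```

View pics/scene0.png

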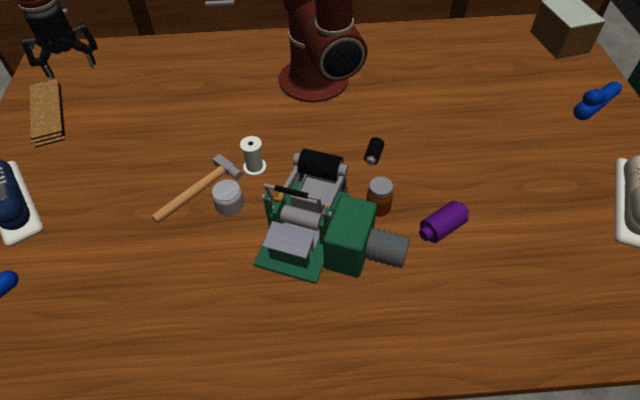

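View pics/top0.png

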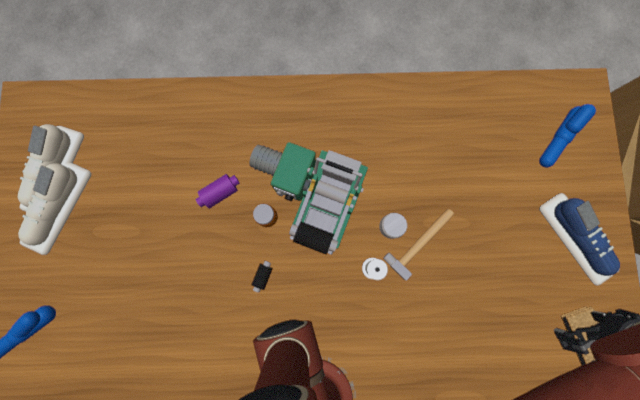

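The roller could be mistaken for three things:
- the black roller on the rails: scene (320,164), top (315,236)
- the small black one: scene (374,151), top (262,276)
- the purple one: scene (444,221), top (217,191)

By the description it is the large black one on the rails. I'll check it in a close crop of both views.

Run:
```python
import cv2, numpy as np
a=cv2.imread("pics/scene0.png")[135:285,235:415]; b=cv2.imread("pics/top0.png")[130:260,240:380]
a=cv2.resize(a,None,fx=4,fy=4,interpolation=cv2.INTER_CUBIC); b=cv2.resize(b,None,fx=4,fy=4,interpolation=cv2.INTER_CUBIC)
cv2.imwrite("pics/sc.png",a); cv2.imwrite("pics/tc.png",b)
```

```text
(no output)
```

View pics/sc.png

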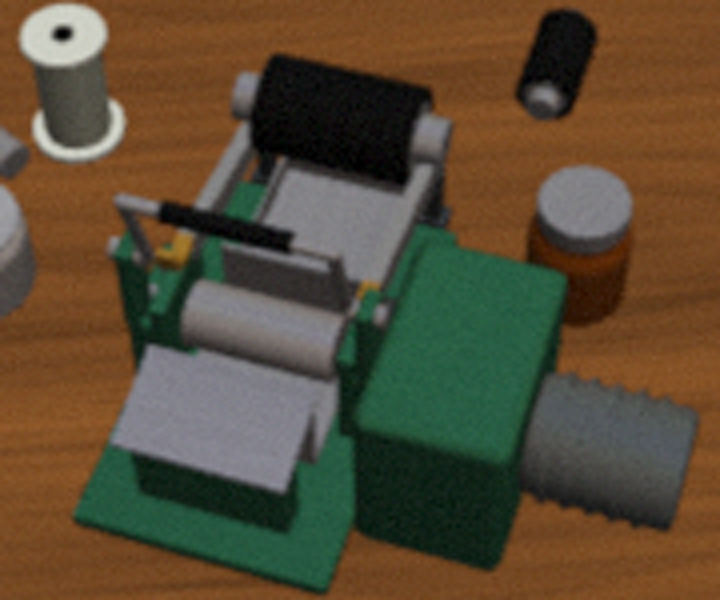

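View pics/tc.png

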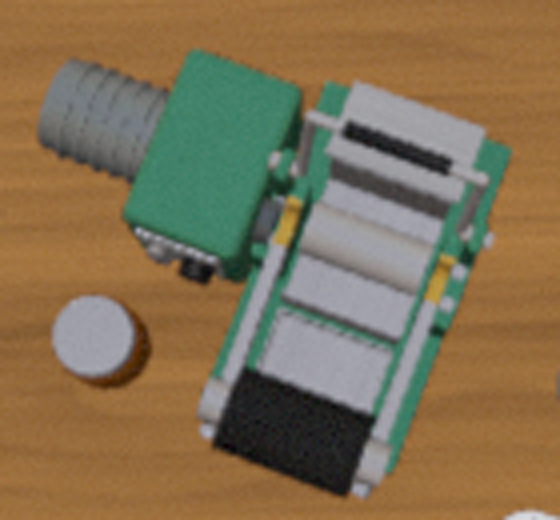

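The crops show the large black roller low on the rails, with its centre at scene (320.5,164.5) and top (314.2,238). The keeper sleeve centre is at scene (291.5,191.5) and top (339.5,166.8). I'll triangulate both and fit the machine pose.

```bash
cat > h.py <<'E'
import numpy as np
from scipy.optimize import least_squares
from bench import readout, vision, env
def proj(n,P,c=None):
    c=c or vision.get_calibration(n); T=np.array(c["pose"]); p=(np.asarray(P)-T[:3,3])@T[:3,:3]
    return np.stack([c["cx"]+c["fx"]*p[...,0]/-p[...,2], c["cy"]+c["fy"]*-p[...,1]/-p[...,2]],-1)
def tri(us,ut):
    r=least_squares(lambda P:np.r_[proj("scene",P)-us,proj("top",P)-ut],[.5,0,.1]); return r.x,np.abs(r.fun).max()
def m2w(m,p): # machine frame-> world
    c,s=np.cos(m[2]),np.sin(m[2]); p=np.asarray(p); return np.stack([m[0]+c*p[...,0]-s*p[...,1],m[1]+s*p[...,0]+c*p[...,1],p[...,2]],-1)
def rail(p): # rails frame -> machine
    c,s=np.cos(.175),np.sin(.175); p=np.asarray(p); return np.stack([c*p[...,0]-s*p[...,2],p[...,1],.110+s*p[...,0]+c*p[...,2]],-1)
def keep(a,y): return np.stack([.036-.072*np.cos(a)+0*y,y,.132+.072*np.sin(a)+0*y],-1)
E
python3 - <<'E'
from h import *
S=lambda *p:np.array(p)/4+[235,135]; T=lambda *p:np.array(p)/4+[240,130]
for n,a,b in [("roller",S(342,118),T(297,432)),("sleeveL",S(292,240),T(345,132)),("sleeveR",S(160,212),T(450,163)),("bar",S(226,226),T(398,147)),("jL",S(443,138),T(209,412)),("jR",S(238,95),T(370,470))]:
    P,e=tri(a,b); print(n,P.round(4),round(e,2))
def f(v):
    m=v[:3]; R=m2w(m,rail([[-.127,0,.004]])); 
    K=m2w(m,keep(v[3],np.array([.035,-.035])))
    return np.r_[(proj("scene",R)-S(342,118)).ravel(),(proj("top",R)-T(297,432)).ravel(),(proj("scene",K)-np.array([S(292,240),S(160,212)])).ravel(),(proj("top",K)-np.array([T(345,132),T(450,163)])).ravel()]
r=least_squares(f,[.5,0,-.3,2.]); print(r.x, r.fun.round(1))
m=r.x[:3]
C=m2w(m,np.array([[-.0,.06,.11],[0,-.06,.11],[.036,.073,.132],[.036,-.073,.132]]))
for n,o in (("scene",[235,135]),("top",[240,130])): print(n,((proj(n,C)-o)*4).round(0).tolist())
E
```

```text
roller [ 0.4357 -0.0118  0.0873] 0.66
sleeveL [ 0.6138 -0.0479  0.1978] 0.32
sleeveR [ 0.5922 -0.1123  0.2   ] 0.04
bar [ 0.6032 -0.0802  0.1991] 0.31
jL [0.4511 0.0475 0.0808] 0.59
jR [ 0.4089 -0.0673  0.0838] 1.96
[ 0.55314788 -0.05940233 -0.38358648  1.83513515] [-0.8 -1.  -0.5 -0.4  0.   0.1 -0.1 -1.  -0.5 -1.7  0.1  0.4]
scene [[373.0, 280.0], [167.0, 229.0], [377.0, 313.0], [117.0, 248.0]]
top [[277.0, 222.0], [445.0, 284.0], [277.0, 158.0], [485.0, 235.0]]
```

{"op": "carry_out", "data": {"rows": [[[60, -0.036, -0.026, 0, 0], [60, -0.036, -0.026, 0, 0], [60, -0.036, -0.026, 0, 0], [60, -0.036, -0.026, 0, 0], [60, -0.036, -0.026, 0, 0], [60, -0.036, -0.026, 0, 0], [60, -0.036, -0.026, 0, 0], [60, -0.036, -0.026, 0, 0]]]}}

```text
time_s: 0.9
position: [0.3163, -0.2275, 0.1947]
tcp_rot: [-0.003, 0.823, -0.568, -0.005]
wrist_force: [1.0, 0.3, -0.2]
finger_gap: 0.0515
```

{"op": "carry_out", "data": {"rows": [[[60, -0.036, -0.026, 0, 0], [60, -0.036, -0.026, 0, 0], [60, -0.036, -0.026, 0, 0], [60, -0.036, -0.026, 0, 0], [60, 0, 0, 0, 0]]]}}

```text
time_s: 1.4
position: [0.3622, -0.0441, 0.1947]
tcp_rot: [-0.005, 0.825, -0.565, -0.004]
wrist_force: [-0.4, -0.5, 0.8]
finger_gap: 0.0511
```

{"op": "carry_out", "data": {"rows": [[[60, 0, 0, 0, 8.5], [60, 0, 0, 0, 8.5], [60, 0, 0, 0, 8.5], [60, 0, 0, 0, 8.5], [60, 0, 0, 0, 8.5], [60, 0, 0, 0, 0]]]}}

```text
time_s: 2.0
position: [0.3604, -0.0441, 0.192]
tcp_rot: [0.001, -0.559, 0.829, 0.007]
wrist_force: [-0.3, 0.1, 0.7]
finger_gap: 0.0514
```

Run:
```python
from h import *
import cv2
c=vision.get_calibration("wrist"); f=vision.grab_frame("wrist"); cv2.imwrite("pics/w1.png",f[:,:,::-1])
np.save("w1.npy",dict(c),allow_pickle=True); print(np.round(c["pose"],3),c["fx"],c["cx"],c["cy"]); print([k for k in c])
m=[.5531,-.0594,-.37]
print(proj("wrist",m2w(m,rail([[-.127,0,.004],[-.127,.065,.004],[-.127,-.065,.004],[0,.055,-.015],[0,-.055,-.015]])),c).round(0).tolist())
```

```text
[[-0.375  0.88   0.29   0.434]
 [-0.927 -0.353 -0.127 -0.076]
 [-0.009 -0.317  0.948  0.364]
 [ 0.     0.     0.     1.   ]] 280.9728542775317 322.62226845875574 200.28882392444882
['fx', 'fy', 'cx', 'cy', 'pose']
[[264.0, 130.0], [196.0, 131.0], [332.0, 130.0], [181.0, -34.0], [319.0, -38.0]]
```

View pics/w1.png

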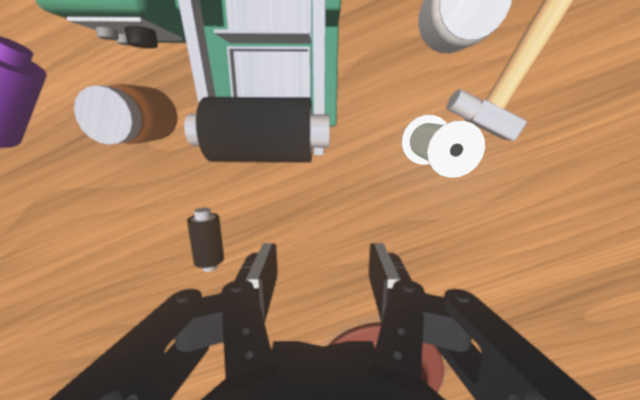

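The wrist view shows the roller horizontal, with journals from (186,130) to (329,131), so the tool is square to it at about 22.0°. I'll fit the roller exactly from its dark silhouette in all three views.

Run:
```python
from h import *
import cv2
W=np.load("w1.npy",allow_pickle=True).item()
cal={"scene":vision.get_calibration("scene"),"top":vision.get_calibration("top"),"wrist":W}
dirs=np.array([[np.cos(t),np.sin(t)] for t in np.linspace(0,2*np.pi,16,endpoint=False)])
meas={}
for n,fn,seed in (("scene","scene0",(320,163)),("top","top0",(314,237)),("wrist","w1",(258,130))):
    g=cv2.cvtColor(cv2.imread(f"pics/{fn}.png"),cv2.COLOR_BGR2GRAY); g=cv2.GaussianBlur(g,(3,3),0)
    _,l=cv2.connectedComponents((g<55).astype(np.uint8)); M=(l==l[seed[1],seed[0]]).astype(np.uint8)
    M=cv2.morphologyEx(M,cv2.MORPH_OPEN,np.ones((7,7),np.uint8))
    P=np.argwhere(M)[:,::-1]; h=P@dirs.T; meas[n]=h.max(0)+.5
    print(n,M.sum(),P.min(0),P.max(0))
a=np.linspace(0,2*np.pi,40)
def pts(v):
    y=np.array([-np.sin(v[3]),np.cos(v[3]),0]);x=np.array([np.cos(v[3]),np.sin(v[3]),0])
    return np.concatenate([v[:3]+s*.048*y+.03*(np.cos(a)[:,None]*x+np.sin(a)[:,None]*[0,0,1]) for s in (1,-1)])
def f(v,ns=("scene","top","wrist")): return np.concatenate([(proj(n,pts(v),cal[n])@dirs.T).max(0)-meas[n] for n in ns])
for ns in (("scene","top","wrist"),("scene","top"),("top","wrist"),("scene","wrist")):
    r=least_squares(f,[.436,-.01,.09,-.37],args=(ns,),loss="soft_l1"); print(ns,r.x.round(4),np.abs(f(r.x,ns)).reshape(len(ns),-1).mean(1).round(2))
```

```text
scene 1066 [298 149] [340 180]
top 685 [296 225] [330 251]
wrist 221789 [0 0] [639 399]
('scene', 'top', 'wrist') [ 0.4161 -0.0642  0.3051 -0.2145] [51.36 16.33 36.01]
('scene', 'top') [ 0.4345 -0.0132  0.0856 -0.3444] [0.43 2.33]
('top', 'wrist') [ 0.4161 -0.0642  0.3052 -0.2141] [16.33 36.01]
('scene', 'wrist') [ 0.4161 -0.0643  0.3051 -0.2149] [51.36 36.03]
```

```bash
cat > fit.py <<'E'
from h import *
import cv2
W=np.load("w1.npy",allow_pickle=True).item()
cal={"scene":vision.get_calibration("scene"),"top":vision.get_calibration("top"),"wrist":W}
dirs=np.array([[np.cos(t),np.sin(t)] for t in np.linspace(0,2*np.pi,16,endpoint=False)])
meas={}
for n,fn,seed,k in (("scene","scene0",(320,163),3),("top","top0",(314,237),3),("wrist","w1",(258,130),5)):
    b=cv2.GaussianBlur(cv2.imread(f"pics/{fn}.png"),(3,3),0); s=b[seed[1]-5:seed[1]+6,seed[0]-5:seed[0]+6].max()
    g=b.max(2); th=s+30; 
    M=cv2.morphologyEx((g<th).astype(np.uint8),cv2.MORPH_OPEN,np.ones((k,k),np.uint8))
    _,l=cv2.connectedComponents(M); M=(l==l[seed[1],seed[0]])
    P=np.argwhere(M)[:,::-1]; meas[n]=(P@dirs.T).max(0)+.5
    print(n,s,M.sum(),P.min(0),P.max(0))
a=np.linspace(0,2*np.pi,40)
def pts(v):
    y=np.array([-np.sin(v[3]),np.cos(v[3]),0]);x=np.array([np.cos(v[3]),np.sin(v[3]),0])
    return np.concatenate([v[:3]+s*.048*y+.03*(np.cos(a)[:,None]*x+np.sin(a)[:,None]*[0,0,1]) for s in (1,-1)])
def f(v,ns=("scene","top","wrist")): return np.concatenate([(proj(n,pts(v),cal[n])@dirs.T).max(0)-meas[n] for n in ns])
for ns in (("scene","top","wrist"),("scene","top"),("top","wrist"),("scene","wrist")):
    r=least_squares(f,[.436,-.01,.09,-.37],args=(ns,),loss="soft_l1"); print(ns,r.x.round(4),np.abs(f(r.x,ns)).reshape(len(ns),-1).mean(1).round(2))
E
python3 fit.py
```

```text
scene 19 1048 [298 149] [342 181]
top 37 734 [294 223] [332 252]
wrist 63 6971 [197  96] [310 161]
('scene', 'top', 'wrist') [ 0.4379 -0.0101  0.0867 -0.3737] [1.21 1.17 0.56]
('scene', 'top') [ 0.4364 -0.0123  0.0857 -0.3547] [0.74 1.2 ]
('top', 'wrist') [ 0.4381 -0.0091  0.0845 -0.3752] [1.17 0.37]
('scene', 'wrist') [ 0.438  -0.0101  0.0869 -0.3727] [1.2  0.56]
```

{"op": "carry_out", "data": {"rows": [[[60, -0.031, 0.002, 0, 0], [60, -0.031, 0.002, 0, 0], [60, 0, 0, 0.035, 0], [60, 0, 0, 0.035, 0], [60, 0, 0, 0.03, 0], [60, 0, 0, 0, 0]]]}}

```text
time_s: 2.65
position: [0.3809, 0.0155, 0.0908]
tcp_rot: [0.002, -0.566, 0.825, 0.005]
wrist_force: [-0.7, -0.6, -0.2]
finger_gap: 0.0516
```

{"op": "carry_out", "data": {"rows": [[[60, 0.002, 0, 0.016, 0], [60, 0, -0.006, 0, 0], [60, 0, -0.006, 0, 0], [60, 0, -0.003, 0, 0], [60, 0, -0.003, 0, 0]]]}}

```text
time_s: 3.15
position: [0.402, 0.0052, 0.0808]
tcp_rot: [0.004, -0.568, 0.823, 0.002]
wrist_force: [-0.1, 0.4, -0.1]
finger_gap: 0.0514
```

{"op": "carry_out", "data": {"rows": [[[60, 0, -0.003, 0.002, 0], [60, 0, -0.003, 0.001, 0], [60, 0, -0.003, 0, 0], [60, 0, -0.003, -0.0005, 0]]]}}

```text
time_s: 3.55
position: [0.4149, 0.0004, 0.0818]
tcp_rot: [0.004, -0.568, 0.823, 0.002]
wrist_force: [-5.7, 1.8, 8.6]
finger_gap: 0.0512
```

Run:
```python
from h import *
import cv2
s=vision.grab_frame("scene")[:,:,::-1][130:250,240:400]; w=vision.grab_frame("wrist")[:,:,::-1]
cv2.imwrite("pics/c2.png",np.vstack([cv2.resize(s,(480,360),interpolation=cv2.INTER_CUBIC),cv2.resize(np.ascontiguousarray(w[60:260,160:480]),(480,240))[:,:]]))
```

```text
(no output)
```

View pics/c2.png

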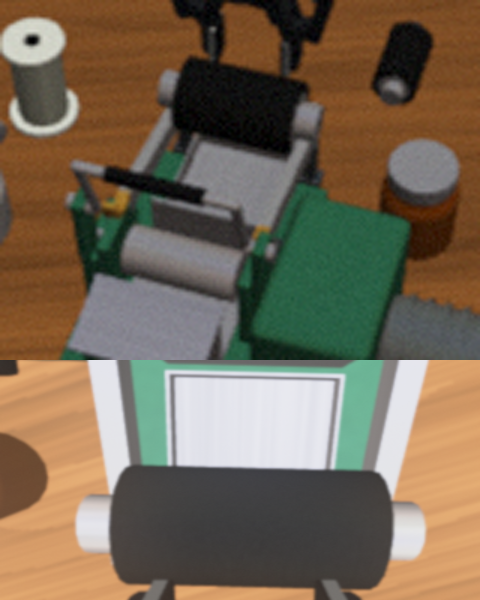

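```bash
cat > fit2.py <<'E'
from h import *
import cv2,sys
dirs=np.array([[np.cos(t),np.sin(t)] for t in np.linspace(0,2*np.pi,16,endpoint=False)])
a=np.linspace(0,2*np.pi,40)
def pts(v):
    y=np.array([-np.sin(v[3]),np.cos(v[3]),0]);x=np.array([np.cos(v[3]),np.sin(v[3]),0])
    return np.concatenate([v[:3]+s*.048*y+.03*(np.cos(a)[:,None]*x+np.sin(a)[:,None]*[0,0,1]) for s in (1,-1)])
def run(guess,ths={"scene":49,"wrist":100},back=("scene","wrist")):
    st=readout.read_state(); cal={};meas={};use={}
    for n in back:
        cal[n]=vision.get_calibration(n); im=vision.grab_frame(n)
        s=proj(n,np.array(guess[:3]),cal[n]).round().astype(int)
        g=cv2.GaussianBlur(im,(3,3),0).max(2)
        M=cv2.morphologyEx((g<ths[n]).astype(np.uint8),cv2.MORPH_OPEN,np.ones((5,5),np.uint8))
        _,l=cv2.connectedComponents(M); M=(l==l[s[1],s[0]]); P=np.argwhere(M)[:,::-1]
        meas[n]=(P@dirs.T).max(0)+.5; print(n,s,M.sum(),P.min(0),P.max(0))
        # wrist: lower image side hidden by fingers; scene: upper side hidden
        use[n]=dirs[:,1]<.2 if n=="wrist" else dirs[:,1]>-.2
    f=lambda v:np.concatenate([(proj(n,pts(v),cal[n])@dirs.T).max(0)[use[n]]-meas[n][use[n]] for n in back])
    r=least_squares(f,guess,loss="soft_l1"); v=r.x
    d=st["position"]-v[:3]; c,s=np.cos(v[3]),np.sin(v[3])
    print("roller",v.round(4),"res",np.abs(f(v)).mean().round(2),"tcp rel along,left,up mm",(1e3*np.array([c*d[0]+s*d[1],-s*d[0]+c*d[1],d[2]])).round(1))
    print("force",st["wrist_force"].round(1),"t",st["time_s"])
if __name__=="__main__": run([float(x) for x in sys.argv[1:5]])
E
python3 fit2.py .440 -.010 .088 -.37
```

```text
scene [321 166] 1009 [298 150] [339 181]
wrist [323 197] 55879 [ 53 147] [592 399]
roller [ 0.4331 -0.0116  0.1893 -0.6829] res 17.16 tcp rel along,left,up mm [ -20.9   -1.9 -107. ]
force [-3.7  1.3  7.3] t 3.65
```

```bash
sed -i 's/^        _,l=cv2/        if n=="wrist": M[cut:]=0\n        _,l=cv2/; s/def run(guess,/def run(guess,cut=236,/; s/<.2 if n/<.05 if n/' fit2.py; sed -i 's/run(\[float(x) for x in sys.argv\[1:5\]\])/run([float(x) for x in sys.argv[1:5]],int(sys.argv[5]))/' fit2.py
python3 fit2.py .440 -.010 .088 -.37 236
```

```text
scene [321 166] 1011 [298 150] [339 181]
wrist [323 197] 15640 [234 147] [420 235]
roller [ 0.4388 -0.0116  0.0896 -0.3942] res 0.62 tcp rel along,left,up mm [-26.1   1.9  -7.4]
force [-4.8  0.8  7.4] t 3.75
```

{"op": "carry_out", "data": {"rows": [[[60, 0, 0.006, 0, 0], [60, 0.002, 0.004, 0.004, 0], [60, 0, 0, 0.005, 0], [60, 0, 0, 0.003, 0], [60, 0, 0, 0, 0]]]}}

```text
time_s: 4.35
position: [0.4036, 0.0025, 0.0695]
tcp_rot: [0.003, -0.568, 0.823, 0.003]
wrist_force: [-1.6, 1.4, 1.8]
finger_gap: 0.0515
```

{"op": "carry_out", "data": {"rows": [[[60, 0, -0.003, 0, 0], [60, 0, -0.003, 0, 0], [60, 0, -0.003, 0, 0], [60, 0, -0.003, -0.0005, 0]]]}}

```text
time_s: 4.75
position: [0.4105, -0.0002, 0.0683]
tcp_rot: [-0.001, -0.568, 0.823, 0.009]
wrist_force: [-4.8, 2.2, 4.4]
finger_gap: 0.0514
```

{"op": "carry_out", "data": {"rows": [[[60, 0, -0.004, -0.0007, 0], [60, 0, -0.004, -0.0007, 0], [60, 0, -0.004, -0.0007, 0], [60, 0, -0.004, -0.0007, 0]]]}}

```text
time_s: 5.15
position: [0.4215, -0.0043, 0.0689]
tcp_rot: [-0.005, -0.568, 0.823, 0.014]
wrist_force: [-5.0, 2.2, 4.4]
finger_gap: 0.0511
```

```bash
python3 fit2.py .440 -.010 .088 -.37 228
```

```text
scene [321 166] 1017 [295 155] [338 185]
wrist [320 218] 21023 [211 128] [431 227]
roller [ 0.4592 -0.0186  0.0946 -0.3465] res 0.69 tcp rel along,left,up mm [-40.3   0.6 -25.7]
force [-5.   2.2  4.4] t 5.15
```

{"op": "carry_out", "data": {"rows": [[[60, 0, -0.004, -0.0014, 0], [60, 0, -0.004, -0.0014, 0], [60, 0, -0.004, -0.0014, 0], [60, 0, -0.004, -0.0014, 0], [60, 0, -0.004, -0.0014, 0], [60, 0, -0.004, -0.0014, 0], [60, 0, -0.004, -0.0014, 0], [60, 0, -0.004, -0.0014, 0]]]}}

```text
time_s: 6.05
position: [0.4444, -0.014, 0.0752]
tcp_rot: [-0.013, -0.568, 0.822, 0.023]
wrist_force: [-5.3, 1.6, 3.0]
finger_gap: 0.0512
```

```bash
python3 fit2.py .483 -.028 .098 -.37 236
```

```text
scene [314 177] 1083 [291 154] [335 191]
wrist [321 185] 22320 [212 129] [430 235]
roller [ 0.4822 -0.0281  0.0992 -0.3436] res 0.79 tcp rel along,left,up mm [-40.3   0.6 -24. ]
force [-5.3  1.6  3. ] t 6.05
```

{"op": "carry_out", "data": {"rows": [[[60, 0, -0.006, -0.0016, 0], [60, 0, -0.006, -0.0016, 0], [60, 0, -0.006, -0.0016, 0], [60, 0, -0.006, -0.0016, 0], [60, 0, -0.006, -0.0016, 0], [60, 0, -0.006, -0.0016, 0], [60, 0, -0.006, -0.0016, 0]]]}}

```text
time_s: 6.85
position: [0.4776, -0.0279, 0.0822]
tcp_rot: [-0.02, -0.569, 0.822, 0.03]
wrist_force: [-7.0, 1.4, 5.8]
finger_gap: 0.0514
```

```bash
python3 fit2.py .517 -.041 .104 -.37 236
```

```text
scene [310 187] 1071 [276 171] [330 202]
wrist [319 186] 31087 [138   0] [430 235]
roller [ 0.5556 -0.043   0.1234 -0.6602] res 7.85 tcp rel along,left,up mm [-70.9 -35.9 -41.2]
force [-7.   1.4  5.8] t 6.85
```

{"op": "carry_out", "data": {"rows": [[[60, 0, -0.006, -0.0016, 0], [60, 0, -0.006, -0.0016, 0], [60, 0, -0.006, -0.0016, 0], [60, 0, -0.006, -0.0016, 0], [60, 0, -0.006, -0.0016, 0]]]}}

```text
time_s: 7.45
position: [0.5014, -0.0377, 0.0871]
tcp_rot: [-0.024, -0.569, 0.821, 0.034]
wrist_force: [-7.2, 0.1, 6.0]
finger_gap: 0.0513
```

{"op": "carry_out", "data": {"rows": [[[60, 0, -0.004, -0.001, 0], [60, 0, -0.004, -0.001, 0], [60, 0, -0.004, -0.001, 0]]]}}

```text
time_s: 7.75
position: [0.5128, -0.0424, 0.0887]
tcp_rot: [-0.024, -0.569, 0.821, 0.033]
wrist_force: [-0.1, 0.6, -0.0]
finger_gap: 0.0515
```

```bash
cat > pic.py <<'E'
from h import *
import cv2,sys
s=np.ascontiguousarray(vision.grab_frame("scene")[:,:,::-1][130:250,240:400]); w=vision.grab_frame("wrist")[:,:,::-1]
cv2.imwrite(sys.argv[1],np.vstack([cv2.resize(s,(400,300),interpolation=cv2.INTER_CUBIC),cv2.resize(np.ascontiguousarray(w),(400,250))]))
E
python3 pic.py pics/c3.png
```

```text
(no output)
```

View pics/c3.png

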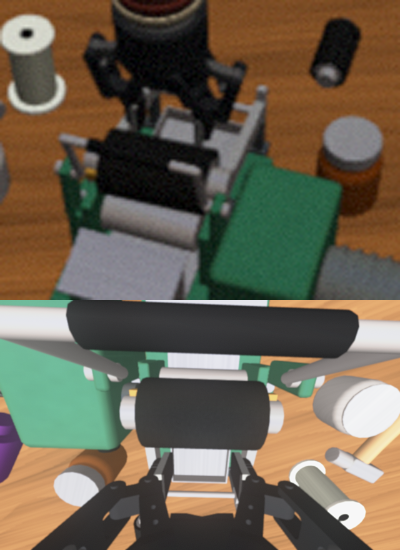

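The roller dropped into the saddles: push force fell to zero and it lies square between the brass pieces. I'll back off, rise, and shut the fingers.

{"op": "carry_out", "data": {"rows": [[[60, 0, 0.015, 0, 0], [60, 0, 0.02, 0, 0], [30, 0, 0, -0.04, 0], [0, 0, 0, -0.045, 0], [0, 0, 0, -0.045, 0], [0, 0, 0, -0.045, 0], [0, 0, 0, 0, 0]]]}}

```text
time_s: 8.55
position: [0.4908, -0.034, 0.2654]
tcp_rot: [-0.026, -0.569, 0.821, 0.035]
wrist_force: [0.4, 0.4, 0.4]
finger_gap: -0.0001
```

```bash
cat > pic2.py <<'E'
from h import *
import cv2,sys
S=[];
for n,(x,y),w,h in (("scene",(240,130),160,120),("top",(260,140),128,120),("wrist",(0,0),640,400)):
    c=vision.get_calibration(n); im=np.ascontiguousarray(vision.grab_frame(n)[:,:,::-1][y:y+h,x:x+w])
    if n=="wrist": np.save("w2.npy",c,allow_pickle=True)
    S.append(cv2.resize(im,(w*3,h*3) if n!="wrist" else (384,240),interpolation=cv2.INTER_CUBIC))
a=np.hstack([S[0][:,:400],S[1]]); b=np.zeros((240,a.shape[1],3),np.uint8); b[:,:384]=S[2]
cv2.imwrite(sys.argv[1],np.vstack([a,b])); print(readout.read_state()["position"])
E
python3 pic2.py pics/c4.png
```

```text
[ 0.48690838 -0.03307428  0.25709584]
```

View pics/c4.png

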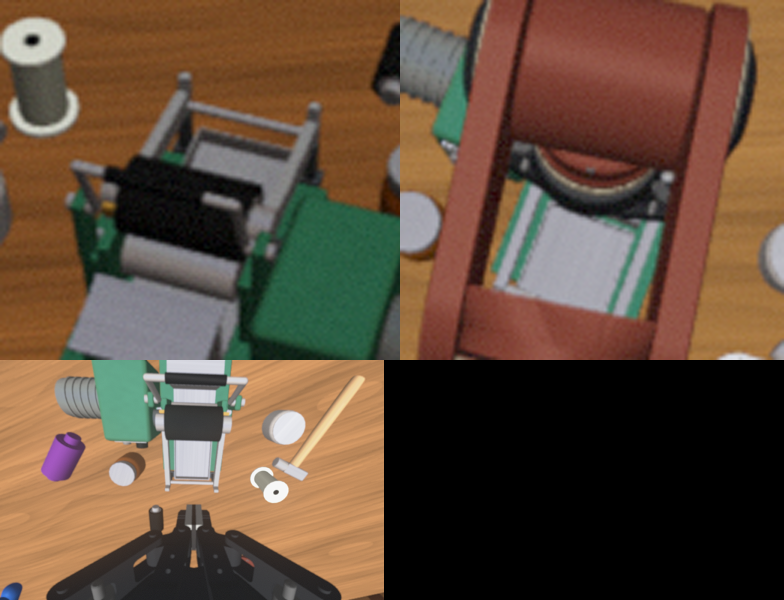

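{"op": "carry_out", "data": {"rows": [[[0, 0, -0.04, -0.005, 0], [0, 0, -0.04, -0.005, 0], [0, 0, -0.04, -0.005, 0], [0, 0, -0.04, -0.005, 0], [0, 0, 0, 0, 0]]]}}

```text
time_s: 9.2
position: [0.6359, -0.0893, 0.2425]
tcp_rot: [-0.038, -0.569, 0.82, 0.049]
wrist_force: [-0.5, 0.1, -0.6]
finger_gap: -0.0002
```

```bash
cat > rel.py <<'E'
from h import *
W=np.load("w2.npy",allow_pickle=True).item()
m=[.5545,-.0578,-.375]
print("w sleeve,roller pred",proj("wrist",m2w(m,np.array([[.055,0,.2015],[0,0,.11]])),W).round(0).tolist(),"meas 323,33 / 322,105")
d=readout.read_state(); p=d["position"]-[m[0],m[1],0]; c,s=np.cos(m[2]),np.sin(m[2])
print("tcp machine",(c*p[0]+s*p[1]).round(4),(-s*p[0]+c*p[1]).round(4),p[2].round(4),d["wrist_force"].round(1))
E
python3 rel.py
```

```text
w sleeve,roller pred [[323.0, 29.0], [322.0, 103.0]] meas 323,33 / 322,105
tcp machine 0.0873 0.0005 0.2425 [-0.5  0.1 -0.6]
```

{"op": "carry_out", "data": {"rows": [[[0, 0, -0.006, 0.02, 0], [0, 0, 0, 0.02, 0], [0, 0, 0, 0.015, 0], [0, 0, 0, 0, 0]]]}}

```text
time_s: 9.6
position: [0.6304, -0.0881, 0.1749]
tcp_rot: [-0.043, -0.568, 0.82, 0.055]
wrist_force: [-0.2, -0.5, -0.4]
finger_gap: 0.0
```

```bash
python3 rel.py|tail -1
```

```text
tcp machine 0.0817 -0.0003 0.1749 [-0.2 -0.5 -0.4]
```

{"op": "carry_out", "data": {"rows": [[[0, 0, 0.01, 0.001, 0], [0, 0, 0.01, 0.001, 0], [0, 0, 0.01, 0.001, 0], [0, 0, 0.01, 0.001, 0], [0, 0, 0.01, 0.001, 0], [0, 0, 0.01, 0.001, 0]]]}}

```text
time_s: 10.2
position: [0.5715, -0.0656, 0.1802]
tcp_rot: [-0.04, -0.569, 0.82, 0.053]
wrist_force: [0.6, 0.1, 0.4]
finger_gap: -0.0001
```

```bash
python3 rel.py|tail -1
```

```text
tcp machine 0.0187 -0.001 0.1802 [0.6 0.1 0.4]
```

{"op": "carry_out", "data": {"rows": [[[0, 0, 0.01, 0.004, 0], [0, 0, 0.01, 0.004, 0], [0, 0, 0.006, 0.003, 0], [0, 0, 0, 0, 0]]]}}

```text
time_s: 10.6
position: [0.5419, -0.0543, 0.1725]
tcp_rot: [-0.041, -0.569, 0.82, 0.053]
wrist_force: [-0.9, 0.1, 2.3]
finger_gap: -0.0002
```

```bash
python3 rel.py|tail -1; python3 pic.py pics/c5.png
```

```text
tcp machine -0.013 -0.0014 0.1725 [-0.9  0.1  2.3]
```

View pics/c5.png

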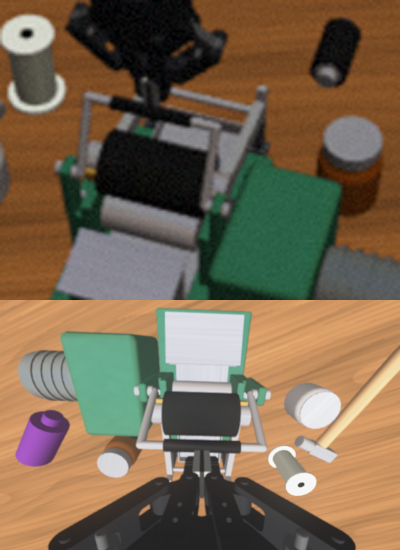

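Run:
```python
from h import *
m=[.5545,-.0578,-.375]; W=vision.get_calibration("wrist")
for a in (1.,.8,.7,.6,.5,.4,.2,0): 
    k=keep(a,np.array([0.,.05,-.05])); w=m2w(m,k); print(a,k[0].round(3),((proj("scene",w)-[240,130])*2.5).round(0).tolist(),(proj("wrist",w,W)*.625+[0,300]).round(0).tolist())
```

```text
1.0 [-0.003  0.     0.193] [[155.0, 109.0], [212.0, 122.0], [98.0, 96.0]] [[200.0, 448.0], [147.0, 447.0], [253.0, 448.0]]
0.8 [-0.014  0.     0.184] [[159.0, 106.0], [216.0, 119.0], [103.0, 93.0]] [[200.0, 452.0], [151.0, 452.0], [249.0, 453.0]]
0.7 [-0.019  0.     0.178] [[161.0, 106.0], [218.0, 119.0], [106.0, 93.0]] [[200.0, 453.0], [153.0, 453.0], [247.0, 454.0]]
0.6 [-0.023  0.     0.173] [[163.0, 106.0], [220.0, 119.0], [108.0, 94.0]] [[200.0, 454.0], [155.0, 453.0], [245.0, 454.0]]
0.5 [-0.027  0.     0.167] [[165.0, 108.0], [221.0, 121.0], [110.0, 96.0]] [[200.0, 453.0], [156.0, 453.0], [243.0, 454.0]]
0.4 [-0.03  0.    0.16] [[166.0, 110.0], [222.0, 123.0], [112.0, 98.0]] [[200.0, 452.0], [158.0, 452.0], [242.0, 453.0]]
0.2 [-0.035  0.     0.146] [[168.0, 117.0], [223.0, 130.0], [114.0, 105.0]] [[200.0, 449.0], [160.0, 448.0], [239.0, 449.0]]
0 [-0.036  0.     0.132] [[169.0, 126.0], [224.0, 139.0], [116.0, 114.0]] [[200.0, 444.0], [163.0, 443.0], [237.0, 444.0]]
```

Run:
```python
from h import *
import cv2
p=readout.read_state()["position"]; print([proj(n,p).round(0).tolist() for n in ("scene","wrist")])
s=np.ascontiguousarray(vision.grab_frame("scene")[:,:,::-1][150:200,260:340]); w=np.ascontiguousarray(vision.grab_frame("wrist")[:,:,::-1][160:340,180:460])
cv2.imwrite("pics/c6.png",np.hstack([cv2.resize(s,(400,250),interpolation=cv2.INTER_CUBIC),cv2.resize(w,(389,250))]))
```

```text
[[303.0, 176.0], [322.0, 232.0]]
```

View pics/c6.png

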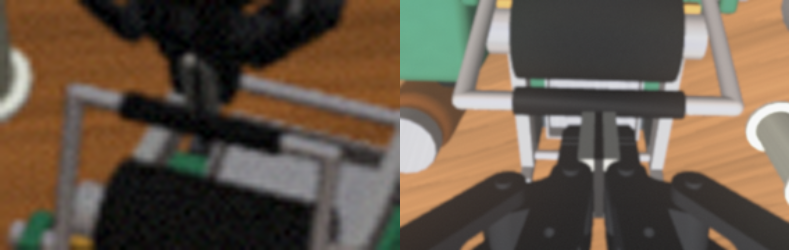

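The zoom shows the crossbar about 1.1 rad, with the fingertip apparently on its robot side or against it, so it is ambiguous. I'll lift straight up clear and look again.

{"op": "carry_out", "data": {"rows": [[[0, 0, 0.003, -0.02, 0], [0, 0, 0.003, -0.02, 0], [0, 0, 0.003, -0.025, 0], [0, 0, 0, -0.025, 0], [0, 0, 0, 0, 0]]]}}

```text
time_s: 11.3
position: [0.5473, -0.0567, 0.2629]
tcp_rot: [-0.042, -0.568, 0.82, 0.053]
wrist_force: [0.9, 0.2, -0.0]
finger_gap: -0.0004
```

```bash
python3 rel.py|tail -1
python3 - <<'E'
from h import *
import cv2
p=readout.read_state()["position"]; Wc=vision.get_calibration("wrist"); print(proj("wrist",p,Wc).round(0))
s=np.ascontiguousarray(vision.grab_frame("scene")[:,:,::-1][150:220,255:345]); w=np.ascontiguousarray(vision.grab_frame("wrist")[:,:,::-1][20:320,160:480])
cv2.imwrite("pics/c7.png",np.hstack([cv2.resize(s,(450,350),interpolation=cv2.INTER_CUBIC),cv2.resize(w,(350,350))]))
m=[.5545,-.0578,-.375]
for a in (1.2,1.,.8,.6,.4,.2,0): 
    w=m2w(m,keep(a,np.array([.056,-.056]))); print(a,((proj("scene",w)-[255,150])*5).round(0).tolist(),((proj("wrist",w,Wc)-[160,20])*[350/320,350/300]+[450,0]).round(0).tolist())
E
```

```text
tcp machine -0.0072 -0.0016 0.2629 [ 0.9  0.2 -0. ]
[322. 232.]
1.2 [[355.0, 159.0], [95.0, 100.0]] [[553.0, 180.0], [697.0, 182.0]]
1.0 [[364.0, 147.0], [107.0, 88.0]] [[556.0, 193.0], [694.0, 194.0]]
0.8 [[372.0, 141.0], [118.0, 83.0]] [[559.0, 201.0], [690.0, 203.0]]
0.6 [[378.0, 142.0], [128.0, 85.0]] [[563.0, 206.0], [687.0, 208.0]]
0.4 [[382.0, 149.0], [135.0, 93.0]] [[566.0, 207.0], [684.0, 209.0]]
0.2 [[385.0, 162.0], [141.0, 107.0]] [[568.0, 205.0], [681.0, 206.0]]
0 [[385.0, 181.0], [144.0, 125.0]] [[571.0, 200.0], [678.0, 202.0]]
```

View pics/c7.png

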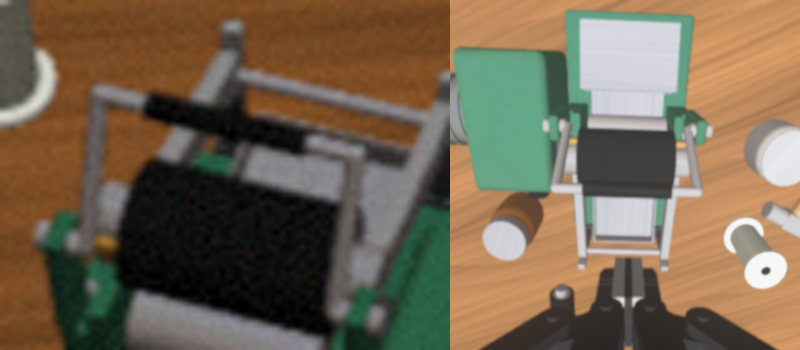

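Keeper is at about 1.1 rad and the finger slid over it. The roller is seated. I'll hook it again from beyond, deeper.

{"op": "carry_out", "data": {"rows": [[[0, 0, -0.03, 0, 0], [0, 0, -0.03, 0, 0], [0, 0, 0, 0.025, 0], [0, 0, 0, 0.025, 0], [0, 0, 0, 0.02, 0], [0, 0, 0, 0, 0]]]}}

```text
time_s: 12.0
position: [0.5881, -0.074, 0.1651]
tcp_rot: [-0.049, -0.568, 0.82, 0.062]
wrist_force: [0.1, -0.1, -1.0]
finger_gap: 0.0001
```

```bash
python3 rel.py|tail -1
```

```text
tcp machine 0.0372 -0.0028 0.1651 [ 0.1 -0.1 -1. ]
```

{"op": "carry_out", "data": {"rows": [[[0, 0, 0.004, 0.006, 0], [0, 0, 0.008, 0.002, 0], [0, 0, 0.008, 0.002, 0], [0, 0, 0.008, 0.002, 0], [0, 0, 0.006, 0.001, 0]]]}}

```text
time_s: 12.5
position: [0.5528, -0.061, 0.1576]
tcp_rot: [-0.049, -0.567, 0.82, 0.061]
wrist_force: [0.9, -0.3, 0.4]
finger_gap: -0.0003
```

```bash
cat > ang.py <<'E'
# crossbar angle from brightness-free match: report predicted vs edge of white corner in scene, via template of keeper wire
from h import *
import cv2
m=[.5545,-.0578,-.375]
im=cv2.GaussianBlur(vision.grab_frame("scene"),(3,3),0).astype(float); g=im.max(2); sat=g-im.min(2)
Y=np.r_[np.linspace(.042,.056,8),np.linspace(-.056,-.042,8)]; best=[]
for a in np.arange(0,2.0,.05):
    K=m2w(m,np.vstack([keep(a,Y)]+[np.array([[.036-r*np.cos(a),s*.056,.132+r*np.sin(a)] for r in np.linspace(.035,.072,10)]) for s in (1,-1)]))
    p=proj("scene",K); q=cv2.remap((g-1.5*sat).astype(np.float32),p[:,0].astype(np.float32)[None],p[:,1].astype(np.float32)[None],cv2.INTER_LINEAR)
    best.append((q.mean(),round(a,2)))
print("angle candidates",[(b,round(float(v))) for v,b in sorted(best)[::-1][:5]])
E
python3 ang.py; python3 rel.py|tail -1
```

```text
angle candidates [(np.float64(0.95), 91), (np.float64(0.9), 91), (np.float64(1.0), 88), (np.float64(0.85), 87), (np.float64(1.05), 82)]
tcp machine -0.001 -0.0035 0.1578 [0.5 0.4 1. ]
```

{"op": "carry_out", "data": {"rows": [[[0, 0, 0.008, 0.002, 0], [0, 0, 0.008, 0.002, 0], [0, 0, 0.004, 0.001, 0]]]}}

```text
time_s: 12.85
position: [0.5323, -0.053, 0.1578]
tcp_rot: [-0.048, -0.568, 0.82, 0.06]
wrist_force: [0.7, -1.2, 0.3]
finger_gap: -0.0002
```

```bash
python3 ang.py; python3 rel.py|tail -1
```

```text
angle candidates [(np.float64(0.8), 105), (np.float64(0.75), 104), (np.float64(0.85), 104), (np.float64(0.7), 101), (np.float64(0.9), 99)]
tcp machine -0.0228 -0.0037 0.1577 [-0.3  0.3  0.5]
```

{"op": "carry_out", "data": {"rows": [[[0, 0, 0, -0.025, 0], [0, 0, 0, -0.025, 0], [0, 0, 0, -0.01, 0], [0, 0, 0, 0, 0]]]}}

```text
time_s: 13.3
position: [0.5393, -0.055, 0.2171]
tcp_rot: [-0.049, -0.568, 0.819, 0.062]
wrist_force: [-1.5, 0.5, 0.1]
finger_gap: -0.0001
```

```bash
sed -i 's/^im=.*//; s/^Y=/Y=/' ang.py
python3 - <<'E'
s=open('ang.py').read()
a,b=s.split("Y=",1); body="Y="+b
body="\n".join("    "+l for l in body.splitlines()).replace('"scene",K','n,K,cal').replace('print("angle','print(n,"angle')
open('ang.py','w').write(a.replace(a[a.index("m=["):],'m=[.5545,-.0578,-.375]\n')+'for n in ("scene","wrist"):\n    cal=vision.get_calibration(n); im=cv2.GaussianBlur(vision.grab_frame(n),(3,3),0).astype(float); g=im.max(2); sat=g-im.min(2)\n'+body+"\n")
E
python3 ang.py; python3 rel.py|tail -1
```

```text
scene angle candidates [(np.float64(0.8), 106), (np.float64(0.75), 105), (np.float64(0.85), 104), (np.float64(0.7), 102), (np.float64(0.9), 98)]
wrist angle candidates [(np.float64(0.65), 185), (np.float64(0.7), 184), (np.float64(0.6), 182), (np.float64(0.75), 178), (np.float64(0.55), 176)]
tcp machine -0.0161 -0.0031 0.2153 [ 0.1 -0.2 -0.5]
```

{"op": "carry_out", "data": {"rows": [[[0, 0, 0, 0.012, 0], [0, 0, 0, 0.012, 0], [0, 0, 0.001, 0.01, 0], [0, 0, 0.002, 0.008, 0], [0, 0, 0.002, 0.008, 0]]]}}

```text
time_s: 13.9
position: [0.5221, -0.0497, 0.1578]
tcp_rot: [-0.053, -0.567, 0.819, 0.066]
wrist_force: [-2.8, 1.0, 3.6]
finger_gap: 0.0
```

```bash
python3 ang.py; python3 rel.py|tail -1
```

```text
scene angle candidates [(np.float64(0.8), 106), (np.float64(0.75), 105), (np.float64(0.85), 104), (np.float64(0.7), 102), (np.float64(0.9), 99)]
wrist angle candidates [(np.float64(0.75), 184), (np.float64(0.7), 184), (np.float64(0.65), 180), (np.float64(0.8), 176), (np.float64(0.6), 173)]
tcp machine -0.0339 -0.0044 0.1573 [ 0.1 -0.6 -0.2]
```

{"op": "carry_out", "data": {"rows": [[[0, 0, 0, -0.03, 0], [0, 0, 0, -0.03, 0], [0, 0, -0.018, -0.002, 0], [0, 0, 0, 0, 0]]]}}

```text
time_s: 14.4
position: [0.5486, -0.0589, 0.2169]
tcp_rot: [-0.054, -0.568, 0.819, 0.066]
wrist_force: [0.0, 0.1, -0.9]
finger_gap: -0.0001
```

```bash
python3 ang.py; python3 rel.py|tail -1
```

```text
scene angle candidates [(np.float64(0.75), 109), (np.float64(0.8), 108), (np.float64(0.7), 107), (np.float64(0.85), 105), (np.float64(0.65), 102)]
wrist angle candidates [(np.float64(0.65), 178), (np.float64(0.7), 176), (np.float64(0.6), 176), (np.float64(0.75), 171), (np.float64(0.55), 171)]
tcp machine -0.0062 -0.003 0.2171 [0.4 0.2 0.4]
```

{"op": "carry_out", "data": {"rows": [[[0, 0, 0, 0.01, 0], [0, 0, 0, 0.01, 0], [0, 0, 0, 0.01, 0], [0, 0, 0, 0.006, 0]]]}}

```text
time_s: 14.9
position: [0.5392, -0.0557, 0.1775]
tcp_rot: [-0.055, -0.568, 0.819, 0.068]
wrist_force: [-0.4, 0.3, 0.0]
finger_gap: 0.0003
```

```bash
python3 ang.py; python3 rel.py|tail -1
```

```text
scene angle candidates [(np.float64(0.75), 109), (np.float64(0.8), 108), (np.float64(0.7), 107), (np.float64(0.85), 104), (np.float64(0.65), 103)]
wrist angle candidates [(np.float64(0.7), 176), (np.float64(0.75), 176), (np.float64(0.65), 173), (np.float64(0.8), 169), (np.float64(0.6), 166)]
tcp machine -0.0152 -0.0037 0.1774 [-0.8  0.2  0.1]
```

{"op": "carry_out", "data": {"rows": [[[0, 0, 0.005, 0.003, 0], [0, 0, 0.005, 0.002, 0]]]}}

```text
time_s: 15.2
position: [0.5287, -0.0519, 0.174]
tcp_rot: [-0.055, -0.568, 0.819, 0.068]
wrist_force: [-0.2, -1.0, 0.5]
finger_gap: -0.0002
```

```bash
python3 ang.py; python3 rel.py|tail -1
```

```text
scene angle candidates [(np.float64(0.75), 109), (np.float64(0.8), 108), (np.float64(0.7), 107), (np.float64(0.85), 104), (np.float64(0.65), 103)]
wrist angle candidates [(np.float64(0.7), 182), (np.float64(0.65), 180), (np.float64(0.75), 179), (np.float64(0.6), 175), (np.float64(0.8), 171)]
tcp machine -0.0262 -0.0039 0.1744 [0.  0.9 0.1]
```

{"op": "carry_out", "data": {"rows": [[[0, 0, 0, -0.025, 0], [0, 0, 0, -0.022, 0], [0, 0, -0.024, -0.003, 0], [0, 0, 0, 0, 0]]]}}

```text
time_s: 15.7
position: [0.5597, -0.0626, 0.2224]
tcp_rot: [-0.054, -0.568, 0.819, 0.067]
wrist_force: [-0.3, -0.3, -1.2]
finger_gap: 0.0
```

{"op": "carry_out", "data": {"rows": [[[0, 0, 0, 0.01, 0], [0, 0, 0, 0.01, 0], [0, 0, 0, 0.01, 0], [0, 0, 0, 0.007, 0]]]}}

```text
time_s: 16.1
position: [0.5526, -0.0603, 0.1839]
tcp_rot: [-0.054, -0.568, 0.819, 0.067]
wrist_force: [0.4, -0.5, -0.6]
finger_gap: 0.0001
```

```bash
python3 ang.py; python3 rel.py|tail -1
```

```text
scene angle candidates [(np.float64(0.75), 109), (np.float64(0.8), 108), (np.float64(0.7), 107), (np.float64(0.85), 105), (np.float64(0.65), 103)]
wrist angle candidates [(np.float64(0.75), 174), (np.float64(0.7), 173), (np.float64(0.8), 169), (np.float64(0.65), 168), (np.float64(0.6), 159)]
tcp machine -0.0014 -0.0031 0.1834 [-0.4  0.6 -0.7]
```

{"op": "carry_out", "data": {"rows": [[[0, 0, 0, 0.006, 0], [0, 0, 0, 0.006, 0]]]}}

```text
time_s: 16.4
position: [0.5504, -0.0596, 0.1716]
tcp_rot: [-0.054, -0.568, 0.818, 0.067]
wrist_force: [-0.3, 1.2, -0.3]
finger_gap: -0.0002
```

```bash
python3 ang.py; python3 rel.py|tail -1
```

```text
scene angle candidates [(np.float64(0.75), 109), (np.float64(0.8), 108), (np.float64(0.7), 107), (np.float64(0.85), 105), (np.float64(0.65), 103)]
wrist angle candidates [(np.float64(0.75), 175), (np.float64(0.7), 173), (np.float64(0.8), 171), (np.float64(0.65), 166), (np.float64(0.85), 156)]
tcp machine -0.0036 -0.0033 0.1711 [-0.5 -0.9  0.1]
```

{"op": "carry_out", "data": {"rows": [[[0, 0, 0.005, 0.003, 0], [0, 0, 0.005, 0.003, 0], [0, 0, 0.003, 0.002, 0]]]}}

```text
time_s: 16.8
position: [0.5364, -0.0545, 0.1658]
tcp_rot: [-0.054, -0.568, 0.819, 0.067]
wrist_force: [0.5, -0.1, -0.4]
finger_gap: -0.0001
```

```bash
python3 ang.py; python3 rel.py|tail -1
```

```text
scene angle candidates [(np.float64(0.75), 109), (np.float64(0.8), 108), (np.float64(0.7), 107), (np.float64(0.85), 105), (np.float64(0.65), 103)]
wrist angle candidates [(np.float64(0.75), 179), (np.float64(0.7), 178), (np.float64(0.65), 173), (np.float64(0.8), 173), (np.float64(0.6), 164)]
tcp machine -0.0182 -0.0036 0.1657 [-0.2 -1.5  0.2]
```

Run:
```python
from h import *
import cv2
p=readout.read_state()["position"]
for n in ("scene","wrist"): print(n,proj(n,p).round(1).tolist(),proj(n,m2w([.5545,-.0578,-.375],keep(.72,np.array([0.,.035,-.035])))).round(1).tolist())
s=np.ascontiguousarray(vision.grab_frame("scene")[:,:,::-1][145:200,265:340]); w=np.ascontiguousarray(vision.grab_frame("wrist")[:,:,::-1][150:310,240:400])
f=lambda i,x,y:cv2.resize(np.clip(255*(i/255.)**.5,0,255).astype(np.uint8),(x,y),interpolation=cv2.INTER_CUBIC)
cv2.imwrite("pics/c8.png",np.hstack([f(s,450,330),f(w,330,330)]))
```

```text
scene [303.0, 176.1] [[304.4, 172.3], [320.2, 175.9], [288.7, 168.7]]
wrist [322.2, 232.1] [[316.7, 244.3], [260.8, 243.8], [372.2, 244.7]]
```

View pics/c8.png

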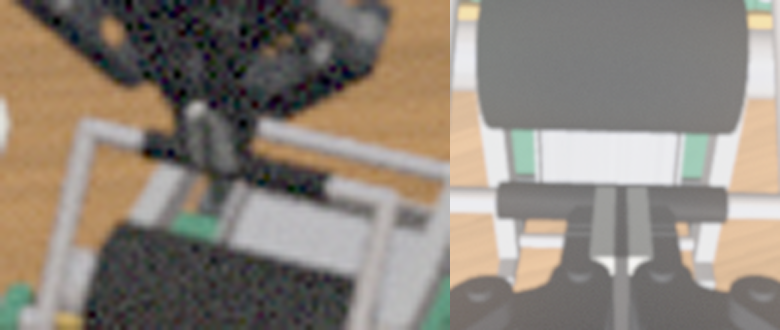

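The brightened zoom shows the fingertip in front of and above the sleeve at tip crop (620,187), with the sleeve at (498–727, 183–220). From the gap scale in the first wrist view, the real tip sits about 20 mm higher than the TCP reading. That explains the earlier slips: the tip is now just above the bar, so I'll press down.

{"op": "carry_out", "data": {"rows": [[[0, 0, 0, 0.006, 0], [0, 0, 0.001, 0.006, 0], [0, 0, 0.001, 0.006, 0]]]}}

```text
time_s: 17.3
position: [0.5329, -0.0534, 0.1488]
tcp_rot: [-0.053, -0.568, 0.819, 0.066]
wrist_force: [0.3, 0.0, 1.3]
finger_gap: 0.0005
```

```bash
python3 ang.py; python3 rel.py|tail -1
```

```text
scene angle candidates [(np.float64(0.7), 114), (np.float64(0.75), 113), (np.float64(0.65), 112), (np.float64(0.8), 110), (np.float64(0.6), 107)]
wrist angle candidates [(np.float64(0.65), 196), (np.float64(0.7), 192), (np.float64(0.6), 190), (np.float64(0.55), 177), (np.float64(0.75), 169)]
tcp machine -0.0227 -0.0039 0.1477 [-0.4 -0.6  0.5]
```

{"op": "carry_out", "data": {"rows": [[[0, 0, 0.0015, 0.006, 0], [0, 0, 0.0015, 0.006, 0], [0, 0, 0.0015, 0.006, 0]]]}}

```text
time_s: 17.7
position: [0.5251, -0.0507, 0.1303]
tcp_rot: [-0.053, -0.568, 0.819, 0.066]
wrist_force: [0.1, 0.8, 0.1]
finger_gap: 0.0001
```

```bash
python3 ang.py; python3 rel.py|tail -1
```

```text
scene angle candidates [(np.float64(0.4), 122), (np.float64(0.45), 121), (np.float64(0.35), 118), (np.float64(0.5), 115), (np.float64(0.3), 108)]
wrist angle candidates [(np.float64(0.4), 220), (np.float64(0.35), 211), (np.float64(0.45), 205), (np.float64(0.3), 194), (np.float64(0.5), 171)]
tcp machine -0.0309 -0.0043 0.1293 [-0.2  0.   0.1]
```

{"op": "carry_out", "data": {"rows": [[[0, 0, 0.0005, 0.006, 0], [0, 0, 0.0005, 0.006, 0], [0, 0, 0.0005, 0.006, 0], [0, 0, 0, 0.005, 0]]]}}

```text
time_s: 18.2
position: [0.5195, -0.049, 0.1063]
tcp_rot: [-0.053, -0.568, 0.819, 0.066]
wrist_force: [-0.5, 0.2, 23.9]
finger_gap: -0.0
```

```bash
python3 ang.py; python3 rel.py|tail -1
```

```text
scene angle candidates [(np.float64(0.05), 124), (np.float64(0.0), 118), (np.float64(0.1), 115), (np.float64(0.15), 96), (np.float64(0.2), 77)]
wrist angle candidates [(np.float64(0.05), 222), (np.float64(0.1), 219), (np.float64(0.0), 198), (np.float64(0.15), 145), (np.float64(1.75), 134)]
tcp machine -0.0354 -0.0046 0.1071 [-0.5  0.2  1.3]
```

{"op": "carry_out", "data": {"rows": [[[0, 0, 0, 0.003, 0], [0, 0, 0, -0.015, 0], [0, 0, 0, -0.03, 0], [0, 0, 0, -0.04, 0], [0, 0, 0.02, -0.04, 0], [0, 0, 0.03, -0.02, 0], [0, 0, 0, 0, 0]]]}}

```text
time_s: 19.0
position: [0.4968, -0.0386, 0.2634]
tcp_rot: [-0.053, -0.568, 0.819, 0.066]
wrist_force: [0.4, -0.3, 0.0]
finger_gap: -0.0001
```

```bash
python3 ang.py; python3 rel.py|tail -1
python3 - <<'E'
from h import *
import cv2
Wc=vision.get_calibration("wrist"); im=vision.grab_frame("wrist"); cv2.imwrite("pics/end.png",im[:,:,::-1])
m=[.5545,-.0578,-.375]
q=proj("wrist",m2w(m,np.array([[0,0,.11],[0,.048,.11],[0,-.048,.11],[-.036,0,.132]])),Wc); print(q.round(0).tolist())
g=cv2.GaussianBlur(im,(3,3),0).max(2); r,c=q[0].round().astype(int)[::-1]
print("col thru roller",g[r-40:r+60:3,c].tolist(),r); print("row thru roller",g[r,c-80:c+80:5].tolist(),c)
E
```

```text
scene angle candidates [(np.float64(0.05), 121), (np.float64(0.0), 115), (np.float64(0.1), 111), (np.float64(0.15), 93), (np.float64(0.2), 75)]
wrist angle candidates [(np.float64(0.1), 207), (np.float64(0.15), 205), (np.float64(0.05), 205), (np.float64(0.0), 200), (np.float64(0.2), 199)]
tcp machine -0.0608 -0.0037 0.2594 [-1.1  0.2  0.2]
[[318.0, 102.0], [272.0, 101.0], [364.0, 103.0], [318.0, 142.0]]
col thru roller [223, 197, 167, 193, 109, 51, 54, 56, 57, 58, 59, 59, 60, 60, 60, 61, 61, 61, 61, 62, 62, 62, 61, 62, 169, 215, 86, 69, 72, 109, 221, 223, 223, 224] 102
row thru roller [159, 116, 80, 161, 213, 190, 156, 61, 62, 61, 61, 61, 60, 60, 60, 60, 61, 59, 60, 60, 61, 60, 61, 60, 62, 61, 94, 191, 219, 198, 193, 199] 318
```

```bash
python3 -c "
from bench import env
print(env.close_job())"
```

```text
the job is handed in; nothing more can be done
None
```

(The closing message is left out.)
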